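# Load the bobbin winder and throw its lever into the red notch

## Robot

A 6-joint arm with a two-finger parallel gripper is mounted at the origin on the work surface. World frame = base frame: x ahead of the robot, y to its left, z up, the work surface at z = 0. Lengths are in mm, angles in rad, forces in N, time in s.
With the tool pointing down it reaches from about 275 to 1000 mm from the base axis. Payload 8.4 kg.
Tool frame: the origin (TCP) lies at the very end of the fingers, on their centre line; the grasp point (between the pads) lies 19 mm behind it; z points along the fingers, y is the line along which they close (so a half turn about z gives the same grasp; the last joint's range is limited). The gripper opens to 85 mm and grips with 20 to 120 N. Pads are 22 mm wide; open, the fingers measure 114 mm over their backs; the gripper's body (76 mm by 85 mm) begins 54 mm behind the grasp point. The pads swing forward as they close: fully open they stand 13 mm farther back than shut.
Start: joints at [1.119, 0.353, 1.633, -0, 1.155, -0.002], TCP at [271.74, 562.837, 231.281] pointing down, gripper open.
Joint ranges: [-2.63, 2.63], [-0.92, 2.1], [0.06, 2.66], [-1.3, 4.44], [0, 2.69], [-3.02, 3.02]. Speed limits (rad/s): [2.22, 2.22, 2.79, 3.14, 3.14, 3.14].

## Interface

Orientations are given as [roll, pitch, yaw] about the fixed x, y, z axes, in that order (R = Rz(yaw) Ry(pitch) Rx(roll)).
In Python, from rig import telemetry, imaging, r gives the robot as it stands. The module is installed in compiled form; this text tells all that it offers.
- The arm moves only by the tool step_arm, never from a script. Its argument "moves" is a list of rows, each a list of 3 entries, a list of its own where there are three numbers: the turn, a rotation vector about the tool's x, y, z scaled (see below), then the shift along the tool's x, y, z scaled (see below), then the opening, from -1 (shut) to 1 (fully open). A call has 1 to 8 rows; each row is the pose to reach, as a shift and turn from the pose commanded when the call began, along the tool's axes at that moment; what a row does not reach only later rows make up. The controller multiplies each number of a shift by 200 mm and each number of a turn by 45 degrees. A row lasts 1/10 s, in which the tool goes at most 50 mm and 8.59 degrees, less where a joint would pass 70% of its speed; a pose out of reach is approached as far as the arm can. A call with a number of a shift or a turn outside -1 to 1 is refused whole. A call with a gripper value outside its range is refused whole. The fingers move at their own pace and stop on an object; "squeeze" is the grip in N (left out, the last holds). Time passes only in rows, so rows that repeat a pose let the fingers close. It gives the time, the measured TCP pose, the force, the opening and the grip force at its end, in the units of the state.
- telemetry.sense(): the state, without advancing time (a new reading comes with each control period).
- imaging.grab_frame(name): name is "scene" or "top"; returns the picture (384x512x3 uint8, red, green, blue); there is no depth.
- imaging.calibration(name): a dict with "fx", "fy", "cx", "cy" (pixels), "dist_coeffs" ([k1, k2, p1, p2, k3] as OpenCV has them; the pictures are not rectified), "cam_to_world" (4x4, takes a point from camera to world coordinates). Camera axes: x right, y up, looking along -z (the intrinsics and any distortion apply to the point x, -y, -z); pixel columns grow to the right and rows downward; lengths in mm; the calibration is good to about 2 mm. A picture is of the moment at which its call begins. calibration takes no time and is no camera call.
- r.sign_off(): hands the job in; it is judged then, once.
Trained networks look in the newest picture that a camera, given by its name, has taken for a name from the list of things; names that differ only in an ending like _2 or _b are one class to them, and where a whole thing is asked for, a point or a joint stands for the part that bears it (a point fixed in the world has none). Each returns a list of dicts, best first, with "conf" (0 to 1); they miss things now and then, are a little off and sometimes report something else, mostly with a low value. They report only what shows in the picture. A call takes as long as a camera call. They do not tell look-alikes from the thing itself.
- imaging.recognise(camera, name): "extent" ([left, top, width, height] in pixels, round what is visible of it).
- imaging.mark_of(camera, name): "xy" ([column, row] in pixels: a listed point, or the origin of a listed thing).
The state is a dict: "clock": time; "qpos": joint angles; "qvel": joint speeds; "joint_efforts": joint torques, N m; "eef_pos": TCP position; "tcp_rot": TCP orientation; "contact_force": force on the tool from outside, world axes, zero at the start; "wrist_torque": the same for the moment, N m; "opening": opening from 0.0 (shut) to 1.0 (fully open); "grasp_force": force on a finger pad.
Only numpy, scipy, OpenCV 4.12 (cv2) and the standard library are available. Lean on these libraries where they do the work, as an engineer would, in place of code of your own. Each camera call takes 0.05 s, during which the arm holds its last target. There are 200 camera calls.

## Task

Put the empty orange bobbin onto the winder's upright spindle so that it sits fully down on its seat and let go of it. Then press the winder's lever down by its dish, swing it under the toothed gate and let it spring all the way up into the notch marked by the red disc. Leave the jar, the tumbler and the pliers where they are.

Things in the scene. Friction and masses are not known exactly. Their poses are not given: they have to be found in the camera images.
- winder: green bench bobbin winder, fixed to the counter; base 240 (x) x 380 (y) x 45 mm high; origin at the centre of its underside, z up. In its frame the spindle stands at (-20, 145) mm and the lever's pivot at (-70, -50) mm; at selector angle 0 the lever points along the winder's +x, away from the robot. A dark motor, top 92 mm high, lies at x -109 to -61, y 15 to 108 mm
- spindle_seat (a point): centre of the top face of the round steel seat (44 mm across, 55 mm above the counter) on which the bobbin rests; the spindle rises from it
- spindle_tip (a point): top of the upright steel spindle, 60 mm above the seat; 14 mm diameter, tapered to 6 mm over its last 8 mm
- bobbin: empty orange bobbin standing upright on the counter, 45 mm tall, two flanges 52 mm in diameter (the lower 5 mm thick, the upper 6 mm), core 32 mm in diameter, through bore 20 mm; origin at the centre of its underside, z along its axis; 50 to 100 g
- lever_pivot (a point): point on the vertical axis about which the lever swings, at the mid-height of the raised lever (72 mm above the counter)
- lever_dish (a point): centre of the dish floor at the lever's end, 140 mm from the pivot: a round dish, inside 48 mm across, with a yellow wall 4 mm thick rising 14 mm above its black floor; floor 72 mm above the counter when up. Press and drag here with closed fingers
- lever_gate_point (a point): point on top of the lever's bar 85 mm from the pivot, where it passes under the gate; the bar is 12 mm wide and 10 mm high, its top 77 mm above the counter when up. When the lever is in a notch this point lies under that notch's disc, within 3 mm sideways
- selector (a joint): swing angle of the lever about the vertical, rad, positive counter-clockwise from above, 0 along the winder's +x, stops at -0.92 and 0.92; stiff (about 4 N at the dish), stays where left. Notches (about 16 mm wide) at -0.84, -0.50, 0.50 and 0.84. The lever starts in the wide neutral gap (-0.20 to 0.20). The teeth between are about 12 mm wide, centres at 0.33, 0.67 and 1.00 on either side
- gate_middle (a point): top of the arched gate bar (86 mm above the counter) at selector angle 0. The bar follows an arc of 85 mm radius about the pivot, 18 mm wide; the raised lever passes just under it. Steel teeth hang from it to 69 mm above the counter and block the raised lever sideways
- lever (a joint): how far the lever is pressed down, m: 0 fully up (springs up by itself), 0.012 at the lower stop; it clears the teeth from 0.008 on. The spring takes about 4 N to start and 9 N at the stop
- tag_red: red disc, 18 mm across and 3 mm thick, on top of the gate bar right above the notch to be used; the other three notches have white discs; origin at the centre of its underside. Which notch is red changes
- jar: glass jar with a steel lid, 80 mm diameter, 110 mm tall, leave alone; origin at the centre of its underside
- tumbler: steel tumbler, 72 mm across, 100 mm tall, leave alone; origin at the centre of its underside
- pliers: slip-joint pliers with red handles lying flat, about 155 mm long, leave alone; origin near the middle at the counter's height
Mind the look-alikes: they are no part of the job. Several things look just like the bobbin: the one meant starts nearest to the robot's base.

How it is judged:
By the outcome, as a careful person would: the job done as asked, in the order asked, and still so for the second after the job is handed in, with the robot touching nothing.
It also fails if it takes over 51 s, if anything falls off the work surface, if the arm or the gripper's body presses on something with over 40 N, if the wrist force passes 120 N, or if a joint passes its speed limit or range.

## Working session

There is one attempt and no reset: what is moved stays moved. The work goes in short steps, Python scripts to look and compute and a tool call to move; the robot and the scene stay as the last step left them, time stands still between calls to the robot, and variables do not carry over. Pictures are saved under pics/ and viewed, at most 10 in all, crops included, and the job is handed in when it is done.

Besides the shell and the picture viewer there is one more tool, called after "Emit:" as name(argument=value, ...), one argument or row to a line, values as JSON. step_arm: Moves the arm, as the interface text tells. Its arguments: {"type":"object","properties":{"moves":{"type":"array"},"squeeze":{"type":"number"}},"required":["moves"]}

```bash
mkdir -p pics; cat > h.py <<'E'
import numpy as np, cv2
from rig import telemetry, imaging, r
def ray(cam,px):
    c=imaging.calibration(cam); K=np.array([[c["fx"],0,c["cx"]],[0,c["fy"],c["cy"]],[0,0,1.]])
    u=cv2.undistortPoints(np.array([[px]],float),K,np.array(c["dist_coeffs"],float))[0,0]
    T=np.array(c["cam_to_world"]); d=T[:3,:3]@np.array([u[0],-u[1],-1]); return T[:3,3],d
def atz(cam,px,z):
    o,d=ray(cam,px); return o+d*(z-o[2])/d[2]
def proj(cam,P):
    c=imaging.calibration(cam); K=np.array([[c["fx"],0,c["cx"]],[0,c["fy"],c["cy"]],[0,0,1.]])
    T=np.array(c["cam_to_world"]); p=(np.atleast_2d(P)-T[:3,3])@T[:3,:3]; p=p*[1,-1,-1]
    return cv2.projectPoints(p,np.zeros(3),np.zeros(3),K,np.array(c["dist_coeffs"],float))[0][:,0]
E
python3 - <<'E'
from h import *
np.set_printoptions(precision=1,suppress=True)
Z=dict(winder=0,spindle_seat=55,spindle_tip=115,bobbin=0,lever_pivot=72,lever_dish=72,lever_gate_point=77,gate_middle=86,tag_red=86,jar=0,tumbler=0,pliers=0)
ims=[]
for c in("scene","top"):
    im=imaging.grab_frame(c); cv2.imwrite(f"pics/{c}0.png",im[:,:,::-1])
    print(c,np.array(imaging.calibration(c)["cam_to_world"])[:3,3])
    for n,z in Z.items():
        for k in imaging.mark_of(c,n)[:6]:
            if k["conf"]>.2: print(n,round(k["conf"],2),np.array(k["xy"]),atz(c,k["xy"],z)[:2])
print(telemetry.sense())
E
```

```text
scene [1166.1 -318.1  893.4]
winder 0.74 [232.8 205.4] [509.4 -15.3]
spindle_seat 0.82 [268.2 169. ] [478.4 130.4]
spindle_tip 0.83 [267.8 153.8] [472.7 131.1]
bobbin 0.79 [374.4 166.7] [608.5 475.1]
bobbin 0.7 [386.8 188.7] [704.2 441.4]
bobbin 0.6 [338.7 176.4] [581.2 341.2]
bobbin 0.47 [374.1 150.7] [548.3 529.1]
lever_pivot 0.6 [204.6 187.3] [460. -78.]
lever_dish 0.86 [235.9 212.8] [589.8 -44.9]
lever_dish 0.75 [101.3 253.1] [ 526.5 -404. ]
lever_gate_point 0.97 [225.2 199.4] [535.7 -49.4]
gate_middle 0.9 [221.9 200.2] [540.5 -61.6]
tag_red 0.57 [206.3 206.9] [ 539.7 -109.5]
jar 0.68 [359.6 214.6] [738.5 295.5]
pliers 0.69 [101.4 251.8] [ 466.3 -410.1]
top [ 496.1   67.8 1105.1]
winder 0.8 [284.9 209.7] [523.7 -22.5]
spindle_seat 0.69 [235.1 227.4] [471.7 127.7]
bobbin 0.86 [108.2 199. ] [559.8 524.6]
bobbin 0.83 [128.3 179.3] [620.8 462.9]
bobbin 0.71 [164.4 195.7] [569.1 349.2]
bobbin 0.7 [133.2 152.8] [704.1 449.4]
bobbin 0.23 [316.3 200.7] [ 550.8 -119.9]
lever_pivot 0.89 [305.3 230.2] [462.8 -74.5]
lever_dish 0.76 [291.5 186.1] [590.  -36.6]
lever_gate_point 0.69 [296.4 204.3] [537.1 -49.4]
gate_middle 0.74 [298.7 200.9] [546.3 -55.1]
tag_red 0.51 [316.2 199.9] [ 548.9 -105.1]
jar 0.35 [409.7 224.3] [ 475.7 -409.5]
tumbler 0.79 [401.4 160.2] [ 676.2 -390.8]
pliers 0.74 [410.1 225.7] [ 471.3 -410.6]
pliers 0.63 [180.6 139.6] [744.7 301. ]
{'clock': 1.3, 'qpos': array([ 1.1,  0.4,  1.6,  0. ,  1.2, -0. ]), 'qvel': array([-0., -0., -0.,  0., -0., -0.]), 'joint_efforts': array([ -0. , -60.5, -34.2,  -0. ,   0. ,  -0. ]), 'eef_pos': array([271.7, 562.8, 231.3]), 'tcp_rot': array([-3.1, -0. ,  2.7]), 'contact_force': array([ 0.2, -0.8, -0.1]), 'wrist_torque': array([-0., -0.,  0.]), 'grasp_force': 0.0, 'opening': 1.0007977726733888}
```

```bash
python3 - <<'E'
import cv2
a=cv2.imread("pics/scene0.png");b=cv2.imread("pics/top0.png")
cv2.imwrite("pics/a.png",cv2.resize(a,(800,600),interpolation=3))
cv2.imwrite("pics/b.png",cv2.resize(b,(800,600),interpolation=3))
cv2.imwrite("pics/c.png",cv2.resize(b[130:260,90:350],(800,400),interpolation=3))
E
```

```text
(no output)
```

View pics/a.png

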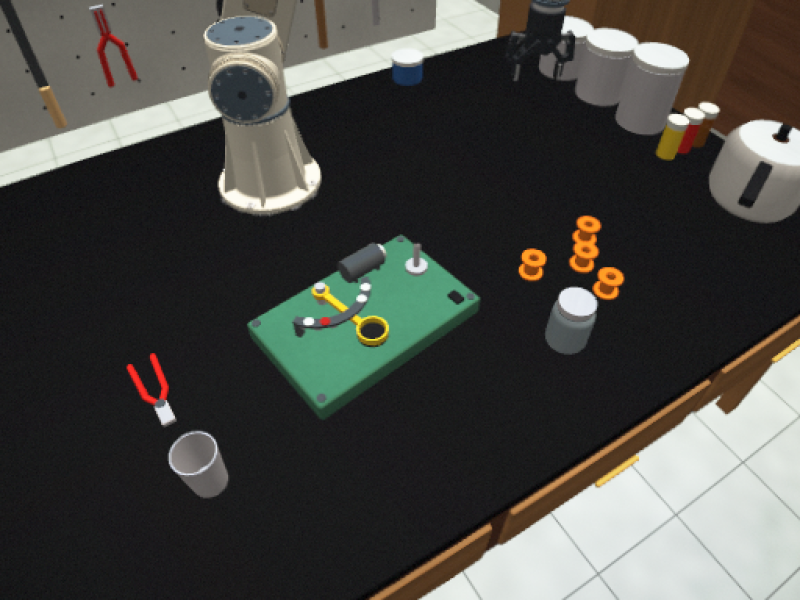

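View pics/b.png

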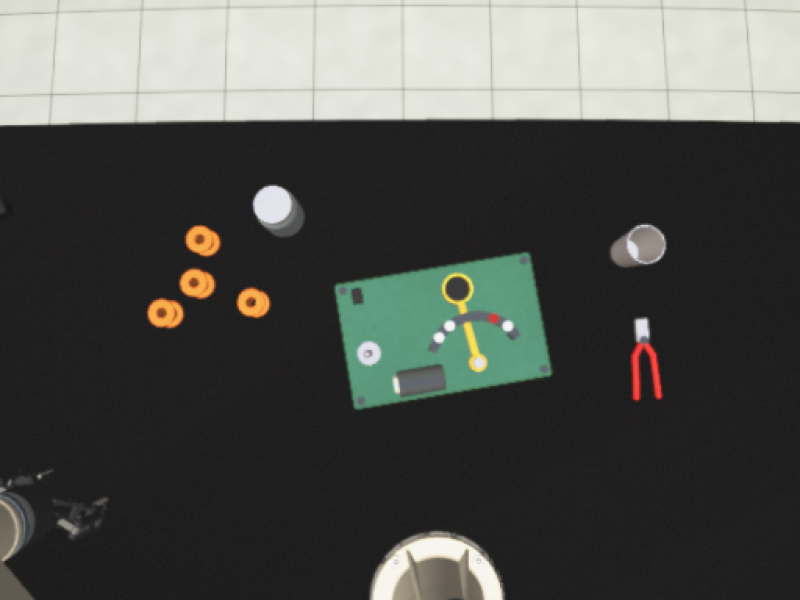

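View pics/c.png

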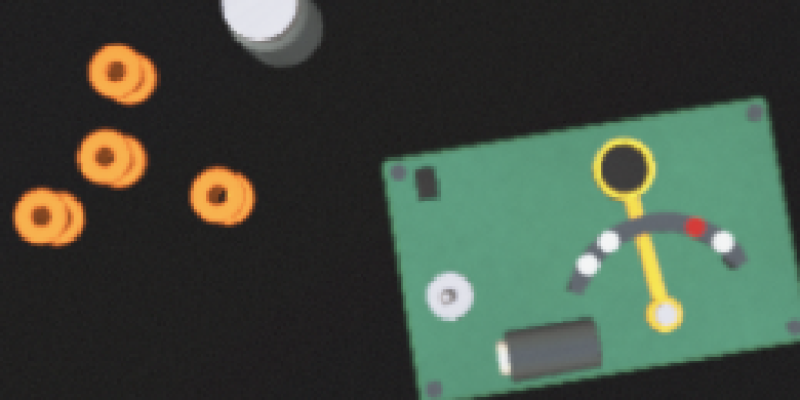

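The pictures show four bobbins. In 512x384 top pixels they are (164,196), (128,179), (133,153) and (108,199). The rightmost, (164,196), is about 667 mm from the base, against 767 or more for the others, so that is the one, and the crop shows it standing alone. The red disc at top (316,200) is the inner notch on the winder's -y side, so the target angle is -0.50. Next I refine the poses by fitting silhouettes.

```bash
cat > fit.py <<'E'
from h import *
from scipy.optimize import minimize
def hullmask(cam,P,ss=4):
    h=cv2.convexHull(proj(cam,P).astype(np.float32))[:,0]
    m=np.zeros((384*ss,512*ss),np.uint8); cv2.fillConvexPoly(m,np.round((h+.5)*ss-.5).astype(np.int32),1)
    return cv2.resize(m.astype(np.float32),(512,384),interpolation=cv2.INTER_AREA)
t=np.linspace(0,2*np.pi,60)
circ=lambda r,z:np.c_[r*np.cos(t),r*np.sin(t),0*t+z]
def rz(a): return np.array([[np.cos(a),-np.sin(a),0],[np.sin(a),np.cos(a),0],[0,0,1]])
def largest(m,near):
    n,l,s,c=cv2.connectedComponentsWithStats(m.astype(np.uint8)); 
    k=1+np.argmin(np.hypot(*(c[1:]-near).T)+1e3*(s[1:,4]<30)); return (l==k).astype(np.float32)
def fit(cams,masks,model,x0,st):
    f=lambda p:sum(np.abs(hullmask(c,model(p))-m).sum() for c,m in zip(cams,masks))
    q=minimize(f,x0,method="Nelder-Mead",options=dict(initial_simplex=np.vstack([x0]+[np.array(x0)+np.eye(len(x0))[i]*st[i] for i in range(len(x0))]),xatol=.02,fatol=.02))
    return q.x,q.fun
E
python3 - <<'E'
from fit import *
np.set_printoptions(precision=2,suppress=True)
bob=np.vstack([circ(26,0),circ(26,45)])
box=np.array([[sx*120,sy*190,z] for sx in(-1,1) for sy in(-1,1) for z in(0,45)],float)
M={}
for c in("scene","top"):
    im=cv2.imread(f"pics/{c}0.png"); hsv=cv2.cvtColor(im,cv2.COLOR_BGR2HSV).astype(int)
    H,S,V=hsv[...,0],hsv[...,1],hsv[...,2]
    o=(H>4)&(H<22)&(S>120)&(V>90); g=(H>55)&(H<100)&(S>60)&(V>40)
    near=proj(c,[[570,346,22]])[0]
    M[c,'b']=largest(o,near)
    gm=largest(g,proj(c,[[515,-15,45]])[0]); h=cv2.convexHull(np.argwhere(gm>0)[:,::-1].astype(np.int32))
    m=np.zeros((384,512),np.uint8);cv2.fillConvexPoly(m,h,1);M[c,'w']=m.astype(np.float32)
    print(c,M[c,'b'].sum(),m.sum())
for cs in(["scene"],["top"],["scene","top"]):
    p,f=fit(cs,[M[c,'b'] for c in cs],lambda p:bob+[p[0],p[1],0],[570,346],[8,8]); print(cs,"bob",p,f)
    p,f=fit(cs,[M[c,'w'] for c in cs],lambda p:box@rz(p[2]).T+[p[0],p[1],0],[516,-18,.15],[8,8,.1]); print(cs,"win",p,f)
    for n,v in dict(seat=[-20,145,55],pivot=[-70,-50,72]).items(): print(n,rz(p[2])@v+[p[0],p[1],0])
    pv=np.array([-70,-50]);d=lambda a,R:rz(p[2])@[pv[0]+R*np.cos(a),pv[1]+R*np.sin(a),0]+[p[0],p[1],0]
    print("dish0",d(0,140),"dish-.5",d(-.5,140),"red",d(-.5,85),[proj(c,d(-.5,85)+[0,0,89])[0] for c in("scene","top")])
for c in("scene","top"):
    im=cv2.imread(f"pics/{c}0.png").astype(int);B,G,R=im[...,0],im[...,1],im[...,2]
    near=proj(c,[[546,-107,89]])[0]
    m=largest((R>130)&(G<90)&(B<90),near);ii=np.argwhere(m>0);xy=ii.mean(0)[::-1];print("red",c,xy,len(ii),atz(c,xy,89))
E
```

```text
scene 297.0 9320
top 330.0 10809
['scene'] bob [572.5  350.24] 19.5
['scene'] win [517.27 -14.99   0.16] 109.25
seat [474.2  124.91  55.  ]
pivot [456.23 -75.6   72.  ]
dish0 [594.4  -53.07   0.  ] dish-.5 [ 588.29 -122.07    0.  ] red [ 536.41 -103.82    0.  ] [array([207.51, 204.61]), array([316.02, 204.23])]
['top'] bob [574.49 350.46] 33.0625
['top'] win [519.42 -13.26   0.16] 321.25
seat [476.59 126.7   55.  ]
pivot [458.27 -73.77  72.  ]
dish0 [596.48 -51.48   0.  ] dish-.5 [ 590.25 -120.47    0.  ] red [ 538.4  -102.13    0.  ] [array([208.38, 204.84]), array([315.41, 203.53])]
['scene', 'top'] bob [573.04 350.53] 58.5
['scene', 'top'] win [517.52 -15.16   0.16] 453.0
seat [474.44 124.73  55.  ]
pivot [456.48 -75.77  72.  ]
dish0 [594.65 -53.24   0.  ] dish-.5 [ 588.54 -122.24    0.  ] red [ 536.66 -103.99    0.  ] [array([207.5 , 204.69]), array([316.08, 204.14])]
red scene [207.5 205. ] 30 [ 537.65 -104.46   89.  ]
red top [315.5 203.5] 30 [ 538.49 -102.37   89.  ]
```

```bash
cat >> h.py <<'E'
from scipy.spatial.transform import Rotation as Ro
def go(targets):
    s=telemetry.sense(); R=Ro.from_euler("xyz",s["tcp_rot"]).as_matrix(); p=np.array(s["eef_pos"])
    y=R[:,1]; print("clk",round(s["clock"],2),"tcp",p.round(1),"rot",np.round(s["tcp_rot"],3),"yline",round(np.degrees(np.arctan2(y[1],y[0])),1),"F",np.round(s["contact_force"],1),"grip",s["grasp_force"],s["opening"])
    for t in targets: print(t,(R.T@(np.array(t)-p)/200).round(3))
E
python3 - <<'E'
from h import *
im=cv2.imread("pics/top0.png");hsv=cv2.cvtColor(im,cv2.COLOR_BGR2HSV).astype(int)
w=(hsv[...,1]<50)&(hsv[...,2]>140)
def cen(m,near,R):
    yy,xx=np.mgrid[:384,:512]; m=m&(np.hypot(xx-near[0],yy-near[1])<R); h=cv2.convexHull(np.argwhere(m)[:,::-1].astype(np.int32)); return cv2.minEnclosingCircle(h)
c,rad=cen(w,(236,226),12); print("seat",c,rad,atz("top",c,55))
yel=(hsv[...,0]>18)&(hsv[...,0]<35)&(hsv[...,1]>120)
c,rad=cen(yel,(293,184),11); print("dish",c,rad,atz("top",c,86))
c,rad=cen(w,(306,232),9); print("pivot",c,rad,atz("top",c,80))
go([[573,350.5,110],[573,350.5,5]])
E
```

```text
seat (235.77272033691406, 225.7045440673828) 7.804697513580322 [476.64852037 125.68895755  55.        ]
dish (292.4444580078125, 184.88888549804688) 10.18663215637207 [592.16659933 -37.90184493  86.        ]
pivot (306.0, 232.0) 3.1623775959014893 [457.92676115 -75.33888994  80.        ]
clk 1.3 tcp [271.7 562.8 231.3] rot [-3.142 -0.     2.692] yline 64.2 F [ 0.2 -0.8 -0.1] grip 0.0 1.0007977726733888
[573, 350.5, 110] [-1.818 -0.301  0.606]
[573, 350.5, 5] [-1.818 -0.301  1.131]
```

Emit:
step_arm(
  moves=[
    [[0, 0, 0.9], [-0.95, -0.15, 0.2], 1],
    [[0, 0, 0.9], [-0.95, -0.15, 0.2], 1],
    [[0, 0, 0.9], [-0.95, -0.15, 0.2], 1],
    [[0, 0, 0.9], [-0.95, -0.15, 0.2], 1],
    [[0, 0, 0.9], [-0.95, -0.15, 0.2], 1],
    [[0, 0, 0.9], [-0.95, -0.15, 0.2], 1],
  ],
)

```text
clock: 1.9
eef_pos: [430.7, 452.2, 190.9]
tcp_rot: [-3.141, 0.0, 1.981]
contact_force: [-0.1, -0.4, -0.0]
opening: 0.998
grasp_force: 0.0
```

```bash
python3 -c "
from h import *
go([[573,350.5,110],[573,350.5,5]])"
```

```text
clk 1.9 tcp [430.7 452.2 190.9] rot [-3.141  0.     1.981] yline 23.5 F [-0.1 -0.4 -0. ] grip 0.0 0.9979123531676862
[573, 350.5, 110] [-0.75   0.45   0.404]
[573, 350.5, 5] [-0.75   0.45   0.929]
```

Emit:
step_arm(
  moves=[
    [[0, 0, 0.27], [-0.75, 0.45, 0.4], 1],
    [[0, 0, 0.27], [-0.75, 0.45, 0.4], 1],
    [[0, 0, 0.27], [-0.75, 0.45, 0.4], 1],
    [[0, 0, 0.27], [-0.75, 0.45, 0.4], 1],
    [[0, 0, 0.27], [-0.75, 0.45, 0.4], 1],
    [[0, 0, 0.27], [-0.75, 0.45, 0.55], 1],
    [[0, 0, 0.27], [-0.75, 0.45, 0.55], 1],
  ],
)

```text
clock: 2.6
eef_pos: [569.9, 351.8, 78.5]
tcp_rot: [-3.137, 0.001, 1.776]
contact_force: [-0.7, -0.7, -0.3]
opening: 0.998
grasp_force: 0.0
```

```bash
python3 -c "
from h import *
go([[573,350.5,40],[573,350.5,5]])"
```

```text
clk 2.6 tcp [569.9 351.8  78.5] rot [-3.137e+00  1.000e-03  1.776e+00] yline 11.8 F [-0.7 -0.7 -0.3] grip 0.0 0.9983244067539686
[573, 350.5, 40] [-0.009  0.015  0.193]
[573, 350.5, 5] [-0.009  0.016  0.368]
```

Emit:
step_arm(
  moves=[
    [[0, 0, 0], [0, 0, 0.18], 1],
    [[0, 0, 0], [0, 0, 0.37], 1],
    [[0, 0, 0], [0, 0, 0.37], 1],
    [[0, 0, 0], [0, 0, 0.37], 0.2],
    [[0, 0, 0], [0, 0, 0.37], 0.2],
    [[0, 0, 0], [0, 0, 0.37], 0.2],
    [[0, 0, 0], [0, 0, 0.37], 0.2],
    [[0, 0, 0], [0, 0, 0.37], 0.2],
  ],
  squeeze=35,
)

```text
clock: 3.4
eef_pos: [573.8, 353.4, 10.2]
tcp_rot: [3.138, -0.002, 1.773]
contact_force: [-2.3, 1.4, 5.3]
opening: 0.608
grasp_force: 29.2
```

```bash
python3 -c "
from h import *
go([[573,350.5,150],[475.5,125.5,150]])"
```

```text
clk 3.4 tcp [573.8 353.4  10.2] rot [ 3.138e+00 -2.000e-03  1.773e+00] yline 11.6 F [-2.3  1.4  5.3] grip 29.16391856968403 0.6083735939403392
[573, 350.5, 150] [-0.012 -0.004 -0.699]
[475.5, 125.5, 150] [-1.016 -0.708 -0.703]
```

Emit:
step_arm(
  moves=[
    [[0, 0, 0], [0, 0, -0.1], 0.2],
    [[0, 0, 0], [0, 0, -0.3], 0.2],
    [[0, 0, 0], [0, 0, -0.5], 0.2],
    [[0, 0, 0], [0, 0, -0.7], 0.2],
    [[0, 0, 0], [0, 0, -0.7], 0.2],
    [[0, 0, 0], [0, 0, -0.7], 0.2],
  ],
)

```text
clock: 4.0
eef_pos: [573.5, 352.8, 150.3]
tcp_rot: [3.137, -0.002, 1.773]
contact_force: [-0.4, -1.1, -1.1]
opening: 0.61
grasp_force: 29.3
```

```bash
python3 - <<'E'
from h import *
go([[475.5,125.5,150]])
ims=[]
for c in("scene","top"):
    im=imaging.grab_frame(c);p=proj(c,[[573,350,155]])[0].astype(int);print(c,p)
    cv2.imwrite(f"pics/{c}1.png",im[:,:,::-1]); ims.append(cv2.resize(im[p[1]-45:p[1]+45,p[0]-60:p[0]+60,::-1],(400,300),interpolation=3))
cv2.imwrite("pics/d.png",np.hstack(ims))
E
```

```text
clk 4.0 tcp [573.5 352.8 150.3] rot [ 3.137e+00 -2.000e-03  1.773e+00] yline 11.6 F [-0.4 -1.1 -1.1] grip 29.343725703656673 0.6095660307140864
[475.5, 125.5, 150] [-1.015 -0.709 -0.003]
scene [347 138]
top [149 190]
```

View pics/d.png

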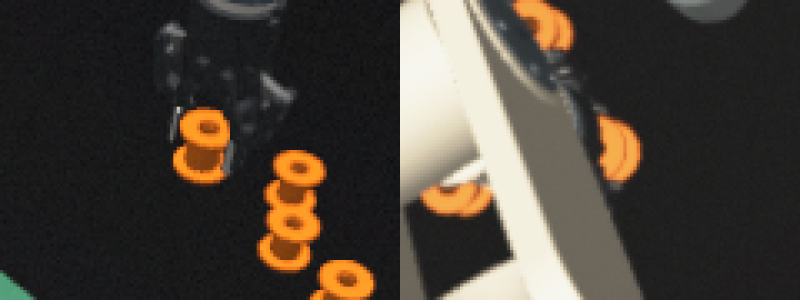

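```bash
python3 - <<'E'
from fit import *
im=cv2.imread("pics/scene1.png");hsv=cv2.cvtColor(im,cv2.COLOR_BGR2HSV).astype(int);H,S,V=[hsv[...,i] for i in range(3)]
o=(H>4)&(H<22)&(S>120)&(V>70)
m=largest(o,proj("scene",[[573,352,162]])[0]); h=cv2.convexHull(np.argwhere(m>0)[:,::-1].astype(np.int32))
k=np.zeros((384,512),np.uint8);cv2.fillConvexPoly(k,h,1)
bob=np.vstack([circ(26,0),circ(26,45)]); print(m.sum(),k.sum())
for z in(136,140,144):
    print(z,fit(["scene"],[k.astype(np.float32)],lambda p:bob+[p[0],p[1],z],[573,352],[8,8]))
def tl(p): return (bob-[0,0,22])@Ro.from_rotvec([p[3],p[4],0]).as_matrix().T+[p[0],p[1],p[2]+22]
print(fit(["scene"],[k.astype(np.float32)],tl,[573,352,140,0,0],[5,5,5,.1,.1]))
go([])
E
```

```text
317.0 349
136 (array([569.45481873, 352.27804565]), np.float64(40.3125))
140 (array([572.52686977, 348.44924688]), np.float64(40.25))
144 (array([576.06509352, 345.56888103]), np.float64(42.5))
(array([5.70122633e+02, 3.50564814e+02, 1.36722942e+02, 1.66252549e-01,
       6.65956348e-02]), np.float64(36.3125))
clk 4.1 tcp [572.1 351.8 147.3] rot [-3.141  0.     1.773] yline 11.6 F [-0.5  0.6 -0.8] grip 29.338894709944725 0.6049219775335858
```

Emit:
step_arm(
  moves=[
    [[0, 0, 0], [-0.17, -0.12, -0.05], 0.2],
    [[0, 0, 0], [-0.34, -0.24, -0.05], 0.2],
    [[0, 0, 0], [-0.51, -0.36, -0.05], 0.2],
    [[0, 0, 0], [-0.68, -0.48, -0.05], 0.2],
    [[0, 0, 0], [-0.85, -0.6, -0.05], 0.2],
    [[0, 0, 0], [-0.95, -0.67, -0.05], 0.2],
    [[0, 0, 0], [-0.95, -0.67, -0.05], 0.2],
    [[0, 0, 0], [-0.95, -0.67, -0.05], 0.2],
  ],
)

```text
clock: 4.9
eef_pos: [479.1, 138.8, 156.7]
tcp_rot: [-3.141, -0.0, 1.772]
contact_force: [0.1, 0.7, -0.2]
opening: 0.606
grasp_force: 29.4
```

```bash
python3 - <<'E'
from h import *
imaging.grab_frame("top")
go([[475.5,127.5,147],[475.5,127.5,62]])
E
```

```text
clk 4.95 tcp [479.6 139.4 156.9] rot [-3.141 -0.     1.772] yline 11.6 F [ 0.8  0.4 -0.7] grip 29.397425847128034 0.6077915028244133
[475.5, 127.5, 147] [-0.054 -0.032  0.049]
[475.5, 127.5, 62] [-0.054 -0.032  0.474]
```

Emit:
step_arm(
  moves=[
    [[0, 0, 0], [-0.055, -0.032, 0.04], 0.2],
    [[0, 0, 0], [-0.055, -0.032, 0.04], 0.2],
    [[0, 0, 0], [-0.055, -0.032, 0.04], 0.2],
  ],
)

```text
clock: 5.25
eef_pos: [475.0, 127.0, 148.7]
tcp_rot: [-3.14, 0.0, 1.773]
contact_force: [-0.2, -0.1, 0.4]
opening: 0.604
grasp_force: 29.4
```

```bash
python3 - <<'E'
from fit import *
go([])
ims=[]
for c in("scene","top"):
    im=imaging.grab_frame(c)[:,:,::-1].copy();cv2.imwrite(f"pics/{c}2.png",im)
    p=proj(c,[[475,125,115]])[0].astype(int); cr=cv2.resize(im[p[1]-38:p[1]+38,p[0]-50:p[0]+50],(400,304),interpolation=3); ims.append(cr)
go([[475.5,127.5,148]])
cv2.imwrite("pics/e.png",np.hstack(ims))
im=cv2.imread("pics/scene2.png");hsv=cv2.cvtColor(im,cv2.COLOR_BGR2HSV).astype(int);H,S,V=[hsv[...,i] for i in range(3)]
m=largest((H>4)&(H<22)&(S>120)&(V>70),proj("scene",[[475,125,162]])[0]); h=cv2.convexHull(np.argwhere(m>0)[:,::-1].astype(np.int32))
k=np.zeros((384,512),np.uint8);cv2.fillConvexPoly(k,h,1);bob=np.vstack([circ(26,0),circ(26,45)])
for z in (138,142): print(z,fit(["scene"],[k.astype(np.float32)],lambda p:bob+[p[0],p[1],z],[475,125],[8,8]))
E
```

```text
clk 5.25 tcp [475.  127.  148.7] rot [-3.14   0.     1.773] yline 11.6 F [-0.2 -0.1  0.4] grip 29.390846583992243 0.604136514615753
clk 5.35 tcp [475.5 127.3 149.2] rot [-3.142 -0.     1.773] yline 11.6 F [ 0.1  0.1 -0.6] grip 29.39117937348783 0.6070433111075391
[475.5, 127.5, 148] [0.001 0.    0.006]
138 (array([473.62823105, 121.8415432 ]), np.float64(70.5))
142 (array([477.17727661, 119.52398682]), np.float64(72.25))
```

View pics/e.png

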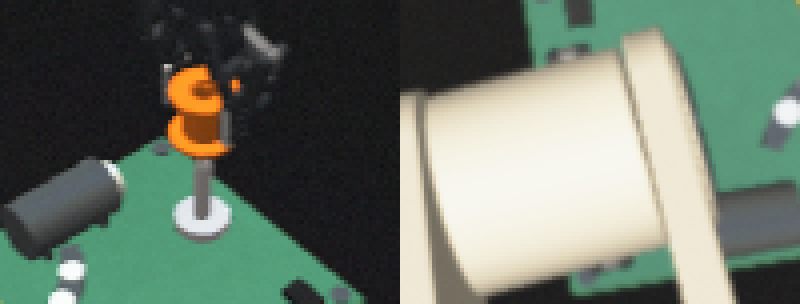

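```bash
python3 - <<'E'
from fit import *
im=cv2.imread("pics/scene2.png");hsv=cv2.cvtColor(im,cv2.COLOR_BGR2HSV).astype(int);H,S,V=[hsv[...,i] for i in range(3)]
m=largest((H>4)&(H<22)&(S>120)&(V>60),proj("scene",[[475,125,162]])[0])
ii=np.argwhere(m>0);print("obs left",ii[:,1].min(),"right",ii[:,1].max(),"top",ii[:,0].min(),"bot",ii[:,0].max())
for c in [(475.5,125.5),(475.5,121.5),(479.5,125.5)]:
  for z0 in (139,142):
    P=proj("scene",np.vstack([circ(26,z0),circ(26,z0+45)])+[c[0],c[1],0]);print(c,z0,P.min(0),P.max(0))
im0=cv2.imread("pics/scene0.png");s=cv2.cvtColor(im0,cv2.COLOR_BGR2HSV).astype(int)
p=proj("scene",[[475.5,125.5,55]])[0];yy,xx=np.mgrid[:384,:512]
w=(s[...,1]<60)&(s[...,2]>130)&(np.hypot(xx-p[0],yy-p[1])<14);jj=np.argwhere(w);print("seat obs",jj.min(0),jj.max(0));P=proj("scene",circ(22,55)+[475.5,125.5,0]);print(P.min(0),P.max(0))
E
```

```text
obs left 257 right 273 top 132 bot 155
(475.5, 125.5) 139 [258.0147571  131.59755551] [276.14913472 155.17668358]
(475.5, 125.5) 142 [258.01375791 130.79841166] [276.18602518 154.42454904]
(475.5, 121.5) 139 [256.81578314 132.053716  ] [274.97386982 155.66478505]
(475.5, 121.5) 142 [256.8122718  131.25442537] [275.00835527 154.91266012]
(479.5, 125.5) 139 [258.72752436 132.36537074] [276.90670445 155.99429503]
(479.5, 125.5) 142 [258.72792741 131.56611757] [276.94526508 155.24229666]
seat obs [156 259] [174 273]
[259.33871982 164.02668714] [273.41236237 174.10590896]
```

Emit:
step_arm(
  moves=[
    [[0, 0, 0], [0.007, 0, 0.05], 0.2],
    [[0, 0, 0], [0.007, 0, 0.1], 0.2],
    [[0, 0, 0], [0.007, 0, 0.14], 0.2],
    [[0, 0, 0], [0.007, 0, 0.17], 0.2],
    [[0, 0, 0], [0.007, 0, 0.2], 0.2],
    [[0, 0, 0], [0.007, 0, 0.2], 0.2],
  ],
)

```text
clock: 5.95
eef_pos: [474.6, 128.2, 108.4]
tcp_rot: [-3.14, 0.0, 1.773]
contact_force: [-0.2, 0.4, -0.8]
opening: 0.606
grasp_force: 29.4
```

Emit:
step_arm(
  moves=[
    [[0, 0, 0], [0, 0, 0.06], 0.2],
    [[0, 0, 0], [0, 0, 0.12], 0.2],
    [[0, 0, 0], [0, 0, 0.17], 0.2],
    [[0, 0, 0], [0, 0, 0.19], 0.2],
    [[0, 0, 0], [0, 0, 0.2], 0.2],
    [[0, 0, 0], [0, 0, 0.2], 0.2],
  ],
)

```text
clock: 6.55
eef_pos: [475.0, 128.4, 69.0]
tcp_rot: [-3.141, 0.0, 1.773]
contact_force: [0.3, 0.2, -0.7]
opening: 0.608
grasp_force: 29.4
```

Emit:
step_arm(
  moves=[
    [[0, 0, 0], [0, 0, 0.01], 0.2],
    [[0, 0, 0], [0, 0, 0.02], 0.2],
    [[0, 0, 0], [0, 0, 0.02], 0.2],
  ],
)

```text
clock: 6.85
eef_pos: [475.2, 128.4, 65.3]
tcp_rot: [3.141, -0.0, 1.773]
contact_force: [0.2, 0.4, -0.4]
opening: 0.607
grasp_force: 29.4
```

Emit:
step_arm(
  moves=[
    [[0, 0, 0], [0, 0, 0.01], 0.2],
    [[0, 0, 0], [0, 0, 0.015], 0.2],
    [[0, 0, 0], [0, 0, 0.015], 0.2],
  ],
)

```text
clock: 7.15
eef_pos: [475.3, 128.4, 64.9]
tcp_rot: [3.141, 0.0, 1.773]
contact_force: [-11.2, -3.7, 39.6]
opening: 0.603
grasp_force: 32.4
```

Emit:
step_arm(
  moves=[
    [[0, 0, 0], [0, 0, -0.012], 0.2],
    [[0, 0, 0], [0, 0, -0.012], 0.9],
    [[0, 0, 0], [0, 0, -0.012], 0.9],
    [[0, 0, 0], [0, 0, -0.012], 0.9],
    [[0, 0, 0], [0, 0, -0.012], 0.9],
    [[0, 0, 0], [0, 0, -0.012], 0.9],
  ],
)

```text
clock: 7.75
eef_pos: [474.9, 128.4, 64.4]
tcp_rot: [-3.141, 0.0, 1.773]
contact_force: [0.3, -0.2, -0.2]
opening: 0.948
grasp_force: 0.0
```

Emit:
step_arm(
  moves=[
    [[0, 0, 0], [0, 0, -0.1], 0.9],
    [[0, 0, 0], [0, 0, -0.25], 0.9],
    [[0, 0, 0], [0, 0, -0.4], 0.9],
    [[0, 0, 0], [0, 0, -0.5], 0.9],
    [[0, 0, 0], [0, 0, -0.5], -1],
    [[0, 0, 0], [0, 0, -0.5], -1],
  ],
)

```text
clock: 8.35
eef_pos: [475.0, 128.4, 164.6]
tcp_rot: [3.141, -0.0, 1.773]
contact_force: [0.0, 0.8, -0.3]
opening: 0.636
grasp_force: 0.0
```

```bash
python3 -c "
from h import *
go([[592,-38,160],[592,-38,100],[475.5,127,160]])"
```

```text
clk 8.35 tcp [475.  128.4 164.6] rot [ 3.141 -0.     1.773] yline 11.6 F [ 0.   0.8 -0.3] grip 0.0 0.6360865333803888
[592, -38, 160] [-0.932  0.406  0.023]
[592, -38, 100] [-0.932  0.406  0.323]
[475.5, 127, 160] [-0.007  0.001  0.023]
```

Emit:
step_arm(
  moves=[
    [[0, 0, 0], [-0.93, 0.41, 0.0], -1],
    [[0, 0, 0], [-0.93, 0.41, 0.0], -1],
    [[0, 0, 0], [-0.93, 0.41, 0.0], -1],
    [[0, 0, 0], [-0.93, 0.41, 0.0], -1],
    [[0, 0, 0], [-0.93, 0.41, 0.15], -1],
    [[0, 0, 0], [-0.93, 0.41, 0.25], -1],
    [[0, 0, 0], [-0.93, 0.41, 0.25], -1],
  ],
)

```text
clock: 9.05
eef_pos: [589.6, -37.7, 110.2]
tcp_rot: [-3.134, -0.002, 1.772]
contact_force: [-0.1, -0.5, -0.4]
opening: -0.001
grasp_force: 0.0
```

```bash
python3 - <<'E'
from fit import *
go([])
ims=[]
for c in("scene","top"):
    im=imaging.grab_frame(c)[:,:,::-1].copy();cv2.imwrite(f"pics/{c}3.png",im)
    p=proj(c,[[530,50,80]])[0].astype(int); cr=cv2.resize(im[p[1]-45:p[1]+45,p[0]-60:p[0]+60],(400,300),interpolation=3); ims.append(cr)
cv2.imwrite("pics/f.png",np.hstack(ims))
go([[592,-38,100]])
im=cv2.imread("pics/scene3.png");hsv=cv2.cvtColor(im,cv2.COLOR_BGR2HSV).astype(int);H,S,V=[hsv[...,i] for i in range(3)]
k=largest((H>4)&(H<22)&(S>120)&(V>70),proj("scene",[[475,125,78]])[0]);bob=np.vstack([circ(26,0),circ(26,45)])
for z in (52,55,58): print(z,fit(["scene"],[k],lambda p:bob+[p[0],p[1],z],[475,125],[8,8]))
E
```

```text
clk 9.05 tcp [589.6 -37.7 110.2] rot [-3.134e+00 -2.000e-03  1.772e+00] yline 11.5 F [-0.1 -0.5 -0.4] grip 0.0 -0.0013068820788374076
clk 9.15 tcp [591.8 -37.2 113.6] rot [-3.139e+00 -1.000e-03  1.773e+00] yline 11.6 F [0.5 0.1 1.2] grip 0.0 -0.0003053502018280421
[592, -38, 100] [-0.004  0.     0.068]
52 (array([472.05937195, 127.75975037]), np.float64(50.0625))
55 (array([474.72195721, 125.93660545]), np.float64(50.9375))
58 (array([477.68799668, 124.12497225]), np.float64(51.375))
```

View pics/f.png

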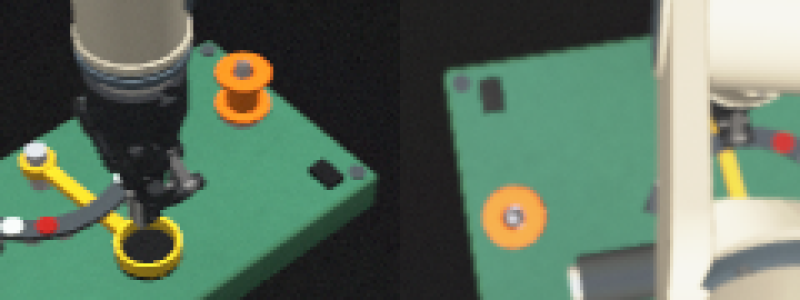

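Emit:
step_arm(
  moves=[
    [[0, 0, 0], [0, 0, 0.08], -1],
    [[0, 0, 0], [0, 0, 0.15], -1],
    [[0, 0, 0], [0, 0, 0.2], -1],
    [[0, 0, 0], [0, 0, 0.22], -1],
    [[0, 0, 0], [0, 0, 0.24], -1],
    [[0, 0, 0], [0, 0, 0.25], -1],
    [[0, 0, 0], [0, 0, 0.25], -1],
  ],
  squeeze=60,
)

```text
clock: 9.85
eef_pos: [592.4, -37.1, 65.0]
tcp_rot: [-3.141, -0.0, 1.773]
contact_force: [-3.2, 2.2, 6.4]
opening: 0.001
grasp_force: 3.2
```

```bash
python3 - <<'E'
from h import *
pv=np.array([457.5,-75.]);a=np.arange(.11,-.51,-.1);yaw=.16
go([[*(pv+140*np.array([np.cos(b+yaw),np.sin(b+yaw)])),61.5] for b in [.11,0,-.1,-.2,-.3,-.4,-.5]])
E
```

```text
clk 9.85 tcp [592.4 -37.1  65. ] rot [-3.141 -0.     1.773] yline 11.6 F [-3.2  2.2  6.4] grip 3.1680362020415487 0.0007746910154638565
[np.float64(592.4279254912246), np.float64(-37.65759886356364), 61.5] [-0.003 -0.     0.018]
[np.float64(595.7118196725878), np.float64(-52.69545107400556), 61.5] [-0.08   0.001  0.017]
[np.float64(597.2480755909286), np.float64(-66.60503909287776), 61.5] [-0.149 -0.006  0.017]
[np.float64(597.3880149325369), np.float64(-80.59850678612878), 61.5] [-0.218 -0.019  0.017]
[np.float64(596.1302394697692), np.float64(-94.5360360501931), 61.5] [-0.285 -0.039  0.017]
[np.float64(593.4873164792841), np.float64(-108.27836769979885), 61.5] [-0.35  -0.066  0.017]
[np.float64(589.4856531739684), np.float64(-121.68819289971401), 61.5] [-0.411 -0.099  0.017]
```

Emit:
step_arm(
  moves=[
    [[0, 0, 0], [0, 0, 0.022], -1],
    [[0, 0, 0], [0, 0, 0.022], -1],
    [[0, 0, 0], [-0.08, 0, 0.022], -1],
    [[0, 0, 0], [-0.15, -0.006, 0.022], -1],
    [[0, 0, 0], [-0.22, -0.02, 0.022], -1],
    [[0, 0, 0], [-0.285, -0.04, 0.022], -1],
    [[0, 0, 0], [-0.35, -0.066, 0.022], -1],
    [[0, 0, 0], [-0.35, -0.066, 0.022], -1],
  ],
)

```text
clock: 10.65
eef_pos: [594.9, -110.1, 61.6]
tcp_rot: [3.139, 0.001, 1.772]
contact_force: [-1.5, -3.6, 7.4]
opening: 0.003
grasp_force: 3.8
```

```bash
cat > dish.py <<'E'
from fit import *
def run(tag):
    ims=[]
    for c in("scene","top"):
        im=imaging.grab_frame(c)[:,:,::-1].copy();cv2.imwrite(f"pics/{c}{tag}.png",im)
        p=proj(c,[[560,-80,75]])[0].astype(int); ims.append(cv2.resize(im[p[1]-33:p[1]+33,p[0]-44:p[0]+44],(400,300),interpolation=3))
        for n,z in(("lever_dish",62),("lever_gate_point",70)):
            for k in imaging.mark_of(c,n)[:1]:
                q=atz(c,k["xy"],z);print(c,n,round(k["conf"],2),q[:2].round(1),"ang",round(np.arctan2(q[1]+75,q[0]-457.5)-.16,3))
    cv2.imwrite(f"pics/g{tag}.png",np.hstack(ims)); go([])
    im=cv2.imread(f"pics/scene{tag}.png");hsv=cv2.cvtColor(im,cv2.COLOR_BGR2HSV).astype(int)
    y=(hsv[...,0]>18)&(hsv[...,0]<35)&(hsv[...,1]>110)&(hsv[...,2]>60)
    yy,xx=np.mgrid[:384,:512]; p=proj("scene",[[457.5,-75,77]])[0]; y&=np.hypot(xx-p[0],yy-p[1])<70
    jj=np.argwhere(y)
    # render lever (ring outer radius 28, wall + bar) and match angle / press depth
    def model(a,d):
        m=np.zeros((384*4,512*4),np.uint8); D=np.array([457.5+140*np.cos(a+.16),-75+140*np.sin(a+.16),0])
        u=np.array([np.cos(a+.16),np.sin(a+.16),0]);v=np.array([-u[1],u[0],0]);o=np.array([457.5,-75,0])
        def fill(P,val):
            h=cv2.convexHull(proj("scene",P).astype(np.float32))[:,0];cv2.fillConvexPoly(m,np.round((h+.5)*4-.5).astype(np.int32),val)
        fill(np.array([o+u*s+v*w+[0,0,z] for s in(5,114) for w in(-6,6) for z in(67-d,77-d)]),1)
        fill(np.vstack([circ(28,67-d),circ(28,86-d)])+D,1)
        fill(circ(24,86-d)+D,0)
        return cv2.resize(m.astype(np.float32),(512,384),interpolation=cv2.INTER_AREA)
    best=sorted((float(np.abs(model(a,d)-y).sum()),round(a,3),d) for a in np.arange(-.75,.2,.01) for d in(0,5,10))[:5]
    print(best)
E
python3 -c "
from dish import *
run(4)"
```

```text
scene lever_dish 0.61 [ 589.1 -107.3] ang -0.401
top lever_dish 0.72 [ 594.9 -104.7] ang -0.373
top lever_gate_point 0.72 [524.4 -84.7] ang -0.304
clk 10.95 tcp [ 595.  -109.5   61.7] rot [3.139e+00 2.000e-03 1.773e+00] yline 11.6 F [-2.  -3.9  8.4] grip 3.837325062195305 -0.0017610610993055696
[(193.9375, np.float64(-0.38), 5), (195.875, np.float64(-0.37), 5), (205.1875, np.float64(-0.39), 5), (207.3125, np.float64(-0.38), 10), (212.5, np.float64(-0.36), 5)]
```

View pics/g4.png

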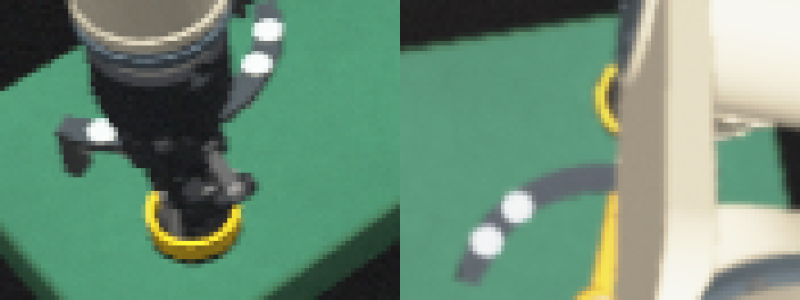

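Emit:
step_arm(
  moves=[
    [[0, 0, 0], [-0.035, -0.02, 0], -1],
    [[0, 0, 0], [-0.075, -0.05, 0], -1],
    [[0, 0, 0], [-0.075, -0.05, 0], -1],
    [[0, 0, 0], [-0.075, -0.05, 0], -1],
  ],
)

```text
clock: 11.35
eef_pos: [589.1, -126.3, 62.0]
tcp_rot: [3.138, 0.002, 1.773]
contact_force: [1.4, -2.7, 7.7]
opening: 0.002
grasp_force: 3.8
```

```bash
python3 -c "
from dish import *
run(5)"
```

```text
scene lever_dish 0.73 [ 579.1 -106.2] ang -0.411
top lever_dish 0.73 [ 583.7 -114.7] ang -0.465
top lever_gate_point 0.73 [474.  116.2] ang 1.325
clk 11.65 tcp [ 589.1 -126.3   62. ] rot [3.138e+00 3.000e-03 1.773e+00] yline 11.6 F [ 1.7 -3.2  8.5] grip 3.785447479749564 0.0004072417069634905
[(180.25, np.float64(-0.5), 5), (180.4375, np.float64(-0.49), 5), (190.9375, np.float64(-0.48), 5), (203.5, np.float64(-0.51), 5), (206.0625, np.float64(-0.49), 10)]
```

Emit:
step_arm(
  moves=[
    [[0, 0, 0], [0, 0, -0.01], -1],
    [[0, 0, 0], [0, 0, -0.02], -1],
    [[0, 0, 0], [0, 0, -0.03], -1],
    [[0, 0, 0], [0, 0, -0.035], -1],
    [[0, 0, 0], [0, 0, -0.035], -1],
  ],
)

```text
clock: 12.15
eef_pos: [589.0, -126.2, 68.8]
tcp_rot: [3.138, 0.002, 1.773]
contact_force: [2.2, -3.5, 4.7]
opening: -0.001
grasp_force: 2.4
```

Emit:
step_arm(
  moves=[
    [[0, 0, 0], [0, 0, -0.01], -1],
    [[0, 0, 0], [0, 0, -0.02], -1],
    [[0, 0, 0], [0, 0, -0.06], -1],
    [[0, 0, 0], [0, 0, -0.15], -1],
    [[0, 0, 0], [0, 0, -0.35], -1],
    [[0, 0, 0], [0, 0, -0.55], -1],
  ],
)

```text
clock: 12.75
eef_pos: [585.3, -124.6, 177.5]
tcp_rot: [-3.138, -0.002, 1.773]
contact_force: [1.0, -0.7, 1.0]
opening: -0.002
grasp_force: 0.0
```

Emit:
step_arm(
  moves=[
    [[0, 0, 0], [0.9, 0.3, -0.3], -1],
    [[0, 0, 0], [0.9, 0.3, -0.3], -1],
    [[0, 0, 0], [0.9, 0.3, -0.3], -1],
    [[0, 0, 0], [0.9, 0.3, -0.3], -1],
    [[0, 0, 0], [0.9, 0.3, -0.3], -1],
    [[0, 0, 0], [0.9, 0.3, -0.3], -1],
  ],
)

```text
clock: 13.35
eef_pos: [608.9, 64.1, 237.2]
tcp_rot: [-3.14, 0.0, 1.775]
contact_force: [-0.0, 0.1, -0.1]
opening: -0.004
grasp_force: 0.0
```

Emit:
step_arm(
  moves=[
    [[0, 0, 0], [0.9, 0, 0], -1],
    [[0, 0, 0], [0.9, 0, 0], -1],
    [[0, 0, 0], [0.9, 0, 0], -1],
    [[0, 0, 0], [0.9, 0, 0], -1],
    [[0, 0, 0], [0.9, 0, 0], -1],
    [[0, 0, 0], [0.9, 0, 0], -1],
  ],
)

```text
clock: 13.95
eef_pos: [573.1, 238.1, 236.4]
tcp_rot: [-3.14, 0.001, 1.773]
contact_force: [0.2, -0.9, -0.7]
opening: -0.005
grasp_force: 0.0
```

```bash
python3 -c "
from dish import *
run(6)
c,s=cv2.imread('pics/top6.png'),0
p=proj('top',[[530,-20,75]])[0].astype(int); a=c[p[1]-66:p[1]+66,p[0]-88:p[0]+88]
cv2.imwrite('pics/h.png',cv2.resize(a,(800,600),interpolation=3))"
```

```text
scene lever_dish 0.65 [ 575.6 -112.7] ang -0.469
scene lever_gate_point 0.72 [527.  -92.4] ang -0.405
top lever_dish 0.57 [ 594.  -118.2] ang -0.466
top lever_gate_point 0.88 [ 527.7 -108.5] ang -0.606
clk 14.25 tcp [573.9 238.1 237.2] rot [-3.141  0.     1.771] yline 11.5 F [0.1 0.7 0.4] grip 0.0 0.0009720577033269402
[(203.25, np.float64(-0.49), 0), (209.1875, np.float64(-0.5), 0), (215.6875, np.float64(-0.48), 0), (230.3125, np.float64(-0.51), 0), (233.4375, np.float64(-0.49), 5)]
```

View pics/g6.png

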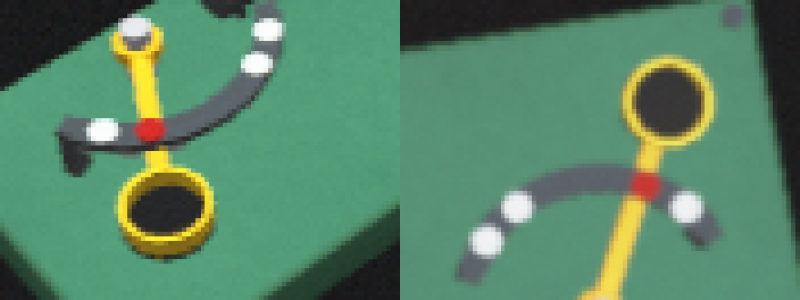

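The lever runs right under the red disc in both views, at about -0.49, and the model with it fully up fits best. The bobbin stayed seated, so I'm handing in.

```bash
python3 -c "
from rig import r
print(r.sign_off())"
```

```text
the job is handed in; nothing more can be done
None
```

The job is handed in at about 14 s: the bobbin nearest the robot is seated on the spindle and released. The lever is up in the red-disc notch (about -0.49 rad), and the arm never went near the jar, tumbler or pliers. The hand-in gave no verdict.

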